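Register an engraving blank in the corner pocket

TASK

On the laser engraver's registration bed, push the orange blank sideways with the fingertips until its long edge is flush against the yellow rail, out in the open part of the rail; then slide it along the rail into the corner pocket marked by the green pin until it is fully home, flush against both the rail and the end stop. Only push it: keep it flat on the bed, never lift or carry it. Leave everything else where it is and finish with the robot clear.

Things in the scene. Friction and masses are not known exactly. Their poses are not given: they have to be found in the camera images.
- jig: fixed aluminium registration bed, a plate 260 (x) x 460 (y) x 8 mm, its surface at z = 8 mm; origin at the centre of its underside, on the table. Bed frame: x points away from the robot towards the rail, y along the rail to the robot's left, z up
- rail_mid (a point): middle of the yellow rail's face, at its foot: bed frame x = 75, y = 0, z = 8 mm. The rail runs along the bed's y, its face looks to the bed's -x; 14 mm thick, top at bed z = 22 mm. Yellow end stops close it at both ends: inner faces at bed y = +205 and -205 mm, from the rail to x = 17 mm, 12 mm thick, as high as the rail
- pocket_left (a point): point on the bed where the centre of a blank's underside lies when fully home in the left pocket: bed frame x = 55, y = +175, z = 8 mm. Pocket: between rail, end stop and a dark lip (y 180 to 205 mm, inner face at x = 30 mm, 6 mm thick, top at z = 18 mm); 45 mm wide, open towards the middle of the rail, so a 40 mm wide blank enters along the rail only
- pocket_right (a point): the same for the right pocket, a mirror image: bed frame x = 55, y = -175, z = 8 mm; lip at y -180 to -205 mm
- pin_green: fixed marker pin with a green head, 30 mm diameter, 32 mm tall, standing on the bed behind the rail (bed frame x about 110 mm) at y = +175 or -175 mm: it marks the pocket to use; origin at the centre of its underside
- pin_red: the same pin with a red head, at the other pocket, not to be used
- blank_orange: orange acrylic engraving blank, 40 (its x) x 60 (its y) x 12 mm thick, 35 g, lying flat and loose on the bed; origin at the centre of its underside; starts off the rail, its long side within 0.3 rad of the rail's direction. It slides easily and either end may lead
- blank_black: black acrylic engraving blank, 40 (its x) x 60 (its y) x 12 mm thick, 35 g, lying flat and loose on the bed; origin at the centre of its underside, a bystander to be left alone
- blank_blue: blue acrylic engraving blank, 40 (its x) x 60 (its y) x 12 mm thick, 35 g, lying flat and loose on the bed; origin at the centre of its underside, a bystander to be left alone
- gauge: loose brass focus gauge, 26 mm diameter foot, 30 mm tall, standing on the bed behind the rail; origin at the centre of its underside; leave alone
- screwdriver: loose screwdriver 160 mm long lying on the green cutting mat right of the bed; leave alone
- nozzle: loose aluminium laser nozzle 36 mm diameter, 36 mm tall, standing on the green cutting mat; leave alone
- cleaner: loose closed bottle 56 mm diameter, 130 mm tall, left of the bed; leave alone
- screw_cup: loose grey cup 64 mm diameter, 50 mm tall, left of the bed; leave alone

How it is judged:
By the outcome, as a careful person would: the job done as asked, in the order asked, and still so for the second after the job is handed in, with the robot touching nothing.
It also fails if it takes over 43 s, if anything falls off the work surface, if the arm or the gripper's body presses on something with over 40 N, if the wrist force passes 120 N, or if a joint passes its speed limit or range.

ROBOT

A 6-joint arm with a two-finger parallel gripper is mounted at the origin on the work surface. World frame = base frame: x ahead of the robot, y to its left, z up, the work surface at z = 0. Lengths are in m, angles in rad, forces in N, time in s.
With the tool pointing down it reaches from about 0.35 to 0.975 m from the base axis. Payload 4.9 kg.
Tool frame: the origin (TCP) lies at the very end of the fingers, on their centre line; the grasp point (between the pads) lies 19 mm behind it; z points along the fingers, y is the direction in which the jaws open and shut (so a half turn about z gives the same grasp; the last joint's range is limited). The gripper opens to 85 mm and grips with 20 to 120 N. Pads are 22 mm wide; open, the fingers measure 114 mm over their backs; the gripper's body (76 mm by 85 mm) begins 54 mm behind the grasp point. The pads swing forward as they close: fully open they stand 13 mm farther back than shut.
Start: joints at [-1.462, 0.053, 1.613, -0, 1.476, -0.119], TCP at [0.141, -0.609, 0.231] pointing down, gripper open.
Joint ranges: [-3.01, 3.01], [-1.01, 2.22], [0.06, 2.58], [-1.02, 4.17], [0.09, 2.62], [-3.14, 3.14]. Speed limits (rad/s): [2.57, 2.57, 3.14, 3.14, 3.14, 3.14].

INTERFACE

Orientations are given as a unit quaternion [w, x, y, z].
In Python, from plant import state, eyes, job_done gives the robot as it stands.
- The arm moves only by the tool apply_moves, never from a script. Its argument "commands" is a list of rows, each an object with "linear": the shift along the tool's x, y, z in m, a list of three; "delta_rot": the turn, a rotation vector about the tool's x, y, z in degrees, a list of three; "fingers": the closure in counts, from 0 (fully open) to 255 (shut). In form: [{"linear": [x, y, z], "delta_rot": [wx, wy, wz], "fingers": fingers}, ...]. A call has exactly 8 rows; each row is the pose to reach, as a shift and turn from the pose commanded when the call began, along the tool's axes at that moment; what a row does not reach only later rows make up. A row lasts 1/10 s, in which the tool goes at most 50 mm and 8.59 degrees, less where a joint would pass 70% of its speed; a pose out of reach is approached as far as the arm can. A call with a gripper value outside its range is refused whole. The fingers move at their own pace and stop on an object; the grip force is fixed at half the most. Time passes only in rows, so rows that repeat a pose let the fingers close, or fill a call up. It gives the time, the measured TCP pose, the force and the opening at its end, in the units of the state.
- state(): the state, without advancing time (a new reading comes with each control period).
- eyes.grab_frame(name): name is "scene" or "top" or "wrist"; returns the picture (480x640x3 uint8, red, green, blue); there is no depth.
- eyes.camera_params(name): a dict with "fx", "fy", "cx", "cy" (pixels), "position" and "rotation" of the camera in the world; the wrist camera has in their place "T_tool_cam" (4x4, takes a point from camera to tool coordinates, whose origin is the TCP and whose axes are the flange's). Camera axes: x right, y down, z forward; pixel columns grow to the right and rows downward; lengths in m; the calibration is good to about 2 mm. A picture is of the moment at which its call begins: read the wrist's pose just before it. camera_params takes no time and is no camera call.
- job_done(): hands the job in, once; it reports no verdict.
The state is a dict: "time": time; "joint_pos": joint angles; "joint_vel": joint speeds; "joint_efforts": joint torques, N m; "tool_pos": TCP position; "tool_rot": TCP orientation; "contact_force": force on the tool from outside, world axes, zero at the start; "ft_torque": the same for the moment, N m; "gripper_width": opening from 0.0 (shut) to 1.0 (fully open).
Only numpy, scipy, OpenCV 4.12 (cv2) and the standard library are available. Lean on these libraries where they do the work, as an engineer would, in place of code of your own. Each camera call takes 0.05 s, during which the arm holds its last target.

## Working session

There is one attempt and no reset: what is moved stays moved. The work goes in short steps, Python scripts to look and compute and a tool call to move; the robot and the scene stay as the last step left them, time stands still between calls to the robot, and variables do not carry over. Pictures are saved under pics/ and viewed, and the job is handed in when it is done.

Besides the shell and the picture viewer there is one more tool, called after "Emit:" by a JSON object that holds its "fn" and its "kwargs", one argument or row to a line. apply_moves: Moves the arm, as the interface text tells. Its arguments: {"type":"object","properties":{"commands":{"type":"array","items":{"type":"object","properties":{"linear":{"type":"array","items":{"type":"number"}},"delta_rot":{"type":"array","items":{"type":"number"}},"fingers":{"type":"number"}}}}},"required":["commands"]}

```bash
mkdir -p pics; ls
python3 - <<'E'
from plant import state, eyes
import cv2
s=state();print(s)
for n in ("top","scene"):
    im=eyes.grab_frame(n);cv2.imwrite(f"pics/{n}0.png",im[:,:,::-1])
    print(eyes.camera_params(n))
print(eyes.camera_params("wrist"))
E
```

```text
pics
{'time': 0.0, 'joint_pos': array([-1.46201125e+00,  5.33286310e-02,  1.61427664e+00,  3.19626863e-05,
        1.47598790e+00, -1.18993650e-01]), 'joint_vel': array([-0.00066484, -0.00046808, -0.00010237,  0.00011965, -0.00166362,
        0.0004204 ]), 'joint_efforts': array([-5.30965135e-04, -3.93682408e+01, -3.70183682e+01, -3.72014401e-04,
        7.00846067e-03, -2.20288956e-05]), 'tool_pos': array([ 0.14108006, -0.60824183,  0.23009088]), 'tool_rot': array([-1.00016260e-03,  9.93521290e-01,  1.13641741e-01,  2.10134191e-05]), 'contact_force': array([ 1.35877114, -0.2622553 , -1.05885235]), 'ft_torque': array([ 0.08899106, -0.01558471, -0.0040869 ]), 'gripper_width': 0.9981873053369428}
{'fx': 596.0012737114185, 'fy': 596.0012737114185, 'cx': 312.17816970627894, 'cy': 240.75356906749616, 'position': array([ 0.29682911, -0.00245605,  1.54131831]), 'rotation': array([ 0.06228849, -0.70047401,  0.70806017, -0.06408664])}
{'fx': 481.9852520963461, 'fy': 481.9852520963461, 'cx': 320.5738131623822, 'cy': 240.29684050636018, 'position': array([ 1.18449735, -0.04057152,  1.07089658]), 'rotation': array([-0.1882707 ,  0.69800912,  0.66865469, -0.17389169])}
{'fx': 413.3726939197537, 'fy': 413.3726939197537, 'cx': 316.9113730053429, 'cy': 243.9327931617851, 'T_tool_cam': array([[ 1.67320655e-04, -9.51481313e-01, -3.07706488e-01,
         7.92535387e-02],
       [ 9.99999884e-01,  2.97942124e-04, -3.77521214e-04,
        -4.84314921e-05],
       [ 4.50883105e-04, -3.07706390e-01,  9.51481253e-01,
        -1.42332420e-01],
       [ 0.00000000e+00,  0.00000000e+00,  0.00000000e+00,
         1.00000000e+00]])}
```

View pics/top0.png

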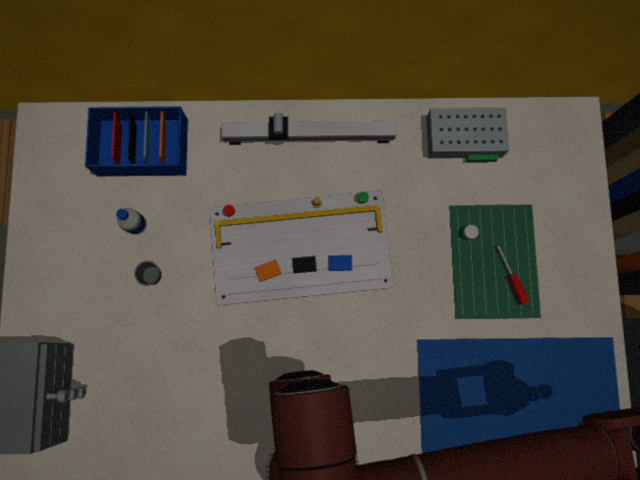

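View pics/scene0.png

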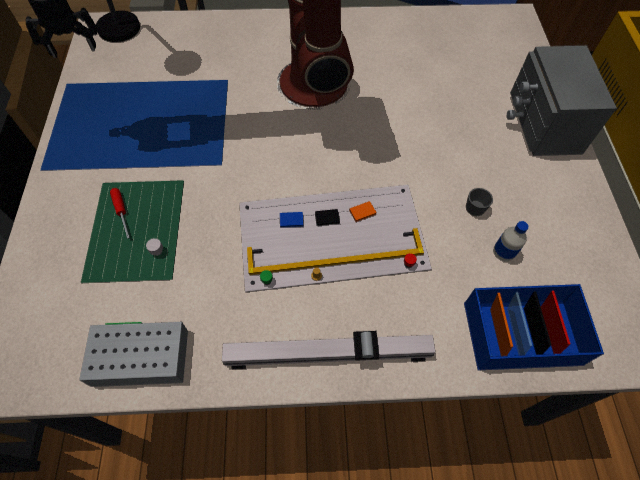

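The top picture has the orange blank at about (268,270), black at (304,264) and blue at (340,262). The green pin is at (363,197), so the right pocket (bed -y) is the one to use. Next I'll measure coarsely from the top view.

```bash
cat > h.py <<'E'
import numpy as np, cv2
from scipy.spatial.transform import Rotation as R
from plant import state, eyes
def q2R(q): return R.from_quat([q[1],q[2],q[3],q[0]]).as_matrix()
def pose(name,s=None):
    p=eyes.camera_params(name)
    K=np.array([[p['fx'],0,p['cx']],[0,p['fy'],p['cy']],[0,0,1]])
    if name=='wrist':
        s=s or state(); T=np.array(p['T_tool_cam']); Rt=q2R(s['tool_rot'])
        return K,Rt@T[:3,:3],np.array(s['tool_pos'])+Rt@T[:3,3]
    return K,q2R(p['rotation']),np.array(p['position'])
def cast(px,z,KRt):
    K,Rm,t=KRt; px=np.atleast_2d(px).astype(float)
    d=(Rm@np.linalg.inv(K)@np.c_[px,np.ones(len(px))].T).T
    return t+d*((z-t[2])/d[:,2])[:,None]
def proj(P,KRt):
    K,Rm,t=KRt; c=(np.atleast_2d(P)-t)@Rm@K.T
    return c[:,:2]/c[:,2:]
def masks(im):
    h=cv2.cvtColor(im,cv2.COLOR_RGB2HSV)
    r=lambda a,b:cv2.inRange(h,a,b)
    return dict(orange=r((6,170,120),(16,255,255)),yellow=r((20,140,90),(32,255,255)),
      green=r((50,120,60),(80,255,255)),blue=r((100,150,60),(120,255,255)),black=r((0,0,0),(179,120,50)))
def blobs(m,amin=20):
    c,_=cv2.findContours(m,cv2.RETR_EXTERNAL,cv2.CHAIN_APPROX_NONE)
    return sorted([x for x in c if cv2.contourArea(x)>=amin],key=cv2.contourArea,reverse=True)
E
python3 - <<'E'
from h import *
im=cv2.imread('pics/top0.png')[:,:,::-1].copy(); k=pose('top')
M=masks(im)
for n,z in (('orange',.02),('yellow',.022),('blue',.02),('black',.02),('green',.04)):
    for c in blobs(M[n]):
        x,y,w,h=cv2.boundingRect(c)
        if not(200<x<400 and 180<y<310): continue
        W=cast(c[:,0],z,k)[:,:2].astype(np.float32)
        (cx,cy),(a,b),an=cv2.minAreaRect(W)
        print(n,(x,y,w,h),'c',round(cx,4),round(cy,4),'size',round(a,4),round(b,4),'ang',round(an,1))
E
```

```text
orange (256, 261, 25, 20) c 0.4969 0.1078 size 0.0357 0.0557 ang 21.4
yellow (215, 205, 167, 43) c 0.6126 0.0288 size 0.0695 0.4314 ang 5.4
blue (329, 256, 23, 14) c 0.5143 -0.0788 size 0.0566 0.0338 ang 89.4
black (293, 256, 23, 17) c 0.511 0.0142 size 0.0389 0.0581 ang 4.2
green (358, 192, 10, 10) c 0.6837 -0.1396 size 0.0234 0.0242 ang 88.6
```

```bash
cat >> h.py <<'E'
def delta(target, yaw_deg):
    """tool-frame shift/turn to world target, tool x at yaw, pointing straight down"""
    s=state(); Rt=q2R(s['tool_rot']); 
    G=R.from_euler('z',yaw_deg,degrees=True).as_matrix()@np.diag([1,-1,-1])
    print('pos',s['tool_pos'].round(4),'t',round(s['time'],2),'F',s['contact_force'].round(1))
    print('lin',(Rt.T@(np.array(target)-s['tool_pos'])).round(4),'rot',np.degrees(R.from_matrix(Rt.T@G).as_rotvec()).round(2),'yaw now',np.degrees(np.arctan2(Rt[1,0],Rt[0,0])).round(2))
E
python3 -c "
from h import *
delta((.53,.03,.25),4.5)"
```

```text
pos [ 0.1411 -0.6083  0.2302] t 0.1 F [0.5 0.8 0.2]
lin [ 0.523  -0.534  -0.0187] rot [-0.11 -0.    8.55] yaw now 13.05
```

Emit:
{"fn": "apply_moves", "kwargs": {
  "commands": [
    {"linear":[0.033,-0.033,-0.001],"delta_rot":[0,0,1],"fingers":255},
    {"linear":[0.066,-0.067,-0.002],"delta_rot":[0,0,2],"fingers":255},
    {"linear":[0.1,-0.1,-0.004],"delta_rot":[0,0,3],"fingers":255},
    {"linear":[0.133,-0.133,-0.006],"delta_rot":[0,0,4],"fingers":255},
    {"linear":[0.166,-0.167,-0.008],"delta_rot":[0,0,5],"fingers":255},
    {"linear":[0.2,-0.2,-0.01],"delta_rot":[0,0,6],"fingers":255},
    {"linear":[0.233,-0.233,-0.012],"delta_rot":[0,0,7],"fingers":255},
    {"linear":[0.266,-0.267,-0.014],"delta_rot":[0,0,8.5],"fingers":255}
  ]
}}

```text
time: 0.9
tool_pos: [0.3404, -0.2868, 0.245]
tool_rot: [-0.0, 0.999, 0.039, 0.0]
contact_force: [0.7, 0.3, -0.3]
gripper_width: 0.003
```

```bash
python3 -c "
from h import *
delta((.53,.03,.25),4.5)"
```

```text
pos [ 0.3404 -0.2868  0.245 ] t 0.9 F [ 0.7  0.3 -0.3]
lin [ 0.2137 -0.3011 -0.005 ] rot [-0.01 -0.   -0.03] yaw now 4.47
```

Emit:
{"fn": "apply_moves", "kwargs": {
  "commands": [
    {"linear":[0.028,-0.039,-0.001],"delta_rot":[0,0,0],"fingers":255},
    {"linear":[0.056,-0.078,-0.001],"delta_rot":[0,0,0],"fingers":255},
    {"linear":[0.084,-0.117,-0.002],"delta_rot":[0,0,0],"fingers":255},
    {"linear":[0.112,-0.157,-0.003],"delta_rot":[0,0,0],"fingers":255},
    {"linear":[0.14,-0.196,-0.004],"delta_rot":[0,0,0],"fingers":255},
    {"linear":[0.168,-0.236,-0.005],"delta_rot":[0,0,0],"fingers":255},
    {"linear":[0.196,-0.275,-0.005],"delta_rot":[0,0,0],"fingers":255},
    {"linear":[0.212,-0.3,-0.005],"delta_rot":[0,0,0],"fingers":255}
  ]
}}

```text
time: 1.7
tool_pos: [0.5282, 0.0301, 0.2498]
tool_rot: [-0.0, 0.999, 0.041, -0.0]
contact_force: [0.8, -1.0, 0.4]
gripper_width: 0.0
```

```bash
python3 -c "
from h import *
import time
s=state();print(s['tool_pos'],s['joint_vel'].round(3))
im=eyes.grab_frame('wrist');s=state();print(s['tool_pos'],s['joint_vel'].round(3))
im=eyes.grab_frame('wrist');
np.savez('w1.npz',p=s['tool_pos'],q=s['tool_rot']);cv2.imwrite('pics/w1.png',im[:,:,::-1])"
```

```text
[0.52822469 0.03011205 0.24976876] [ 0.507  0.362 -0.307 -0.019 -0.045  0.511]
[0.52912432 0.03256456 0.24962044] [-0.067 -0.04   0.042 -0.044  0.031 -0.098]
```

View pics/w1.png

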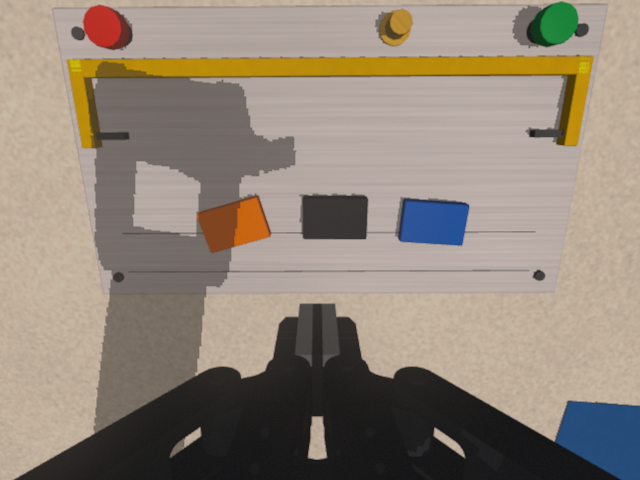

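The wrist picture shows orange at about (234,224), black (335,217), blue (434,222). The rail's front edge runs from about (95,77) to (565,74), and the green pin is at (553,24).

```bash
cat >> h.py <<'E'
def bedfit(im,k,cols):
    M=masks(im)['yellow']; pts=[]
    for u in range(*cols):
        v=np.where(M[:,u]>0)[0]
        if len(v): pts.append((u,v.max()+.5))
    P=cast(pts,.015,k)[:,:2]
    vx,vy,x0,y0=cv2.fitLine(P.astype(np.float32),cv2.DIST_HUBER,0,.01,.001).ravel()
    if vy<0: vx,vy=-vx,-vy
    return np.array([x0,y0]),np.array([vx,vy]),np.abs((P-[x0,y0])@[vy,-vx]).max()
E
python3 - <<'E'
from h import *
im=cv2.imread('pics/w1.png')[:,:,::-1].copy(); d=np.load('w1.npz'); k=pose('wrist',dict(tool_pos=d['p'],tool_rot=d['q']))
print('cam',k[2])
p,y,r=bedfit(im,k,(130,540)); psi=np.arctan2(-y[0],y[1]); print('rail',p,'yaw',np.degrees(psi),r)
x=np.array([y[1],-y[0]])
M=masks(im)['yellow']
# end stop inner faces, rows 100-125
for side in (0,1):
    pts=[]
    for v in range(95,125):
        u=np.where(M[v]>0)[0]
        u=u[u<320] if side==0 else u[u>=320]
        if len(u): pts.append((u.max()+.5 if side==0 else u.min()-.5,v))
    P=cast(pts,.008,k)[:,:2]; print('stop',((P-p)@y).mean(),((P-p)@y).std(), 'n',len(pts))
    Q=cast(pts,.022,k)[:,:2]; print('  if top',((Q-p)@y).mean())
for n in ('orange','blue','green'):
    for c in blobs(masks(im)[n],100)[:1]:
        W=cast(c[:,0],.020,k)[:,:2]; B=np.c_[(W-p)@x+.075,(W-p)@y].astype(np.float32)
        print(n,cv2.minAreaRect(B),'Bed(y rel p)',cv2.boxPoints(cv2.minAreaRect(B)).round(4).tolist())
E
```

```text
cam [0.60806258 0.03884994 0.39198461]
rail [0.63850874 0.01060736] yaw 5.1001744 0.0005381336031034657
stop 0.2330915449250846 0.0014654891223795706 n 30
  if top 0.22571739840989577
stop -0.19013583020636607 0.00025157626005748964 n 30
  if top -0.18207919353565102
orange ((-0.053917206823825836, 0.11047957837581635), (0.03923572227358818, 0.059340063482522964), 16.22942352294922) Bed(y rel p) [[-0.08100000023841858, 0.13349999487400055], [-0.06449999660253525, 0.07649999856948853], [-0.026799999177455902, 0.08749999850988388], [-0.04340000078082085, 0.1445000022649765]]
blue ((-0.30628058314323425, -0.28722384572029114), (0.10986211150884628, 0.10069924592971802), 84.8965835571289) Bed(y rel p) [[-0.361299991607666, -0.3375000059604645], [-0.26100000739097595, -0.3463999927043915], [-0.25119999051094055, -0.2370000034570694], [-0.351500004529953, -0.2280000001192093]]
green ((0.11328389495611191, -0.16216769814491272), (0.029565511271357536, 0.03021113947033882), 17.486431121826172) Bed(y rel p) [[0.09459999948740005, -0.15219999849796295], [0.10369999706745148, -0.1809999942779541], [0.13189999759197235, -0.1720999926328659], [0.12280000001192093, -0.14329999685287476]]
```

```bash
cat >> h.py <<'E'
PSI=5.1; _c,_s=np.cos(np.radians(PSI)),np.sin(np.radians(PSI))
BX=np.array([_c,_s]);BY=np.array([-_s,_c]);O=np.array([.6366,.0323])-.075*BX
def b2w(x,y,z): return np.r_[O+x*BX+y*BY,z]
def w2b(P): P=np.atleast_2d(P)[:,:2]-O; return np.c_[P@BX,P@BY]
def go(x,y,z):
    s=state();print('bed now',w2b(s['tool_pos'])[0].round(4)); delta(b2w(x,y,z),PSI)
E
python3 -c "
from h import *
go(-.108,.089,.06)"
```

```text
bed now [-0.0333  0.0076]
pos [0.5281 0.0302 0.2495] t 1.8 F [ 0.3 -0.8  0.7]
lin [-0.0749 -0.0809  0.1897] rot [-0.06  0.07 -0.27] yaw now 4.83
```

Emit:
{"fn": "apply_moves", "kwargs": {
  "commands": [
    {"linear":[-0.012,-0.013,0.03],"delta_rot":[0,0,-0.3],"fingers":255},
    {"linear":[-0.025,-0.027,0.063],"delta_rot":[0,0,-0.3],"fingers":255},
    {"linear":[-0.037,-0.04,0.095],"delta_rot":[0,0,-0.3],"fingers":255},
    {"linear":[-0.05,-0.054,0.126],"delta_rot":[0,0,-0.3],"fingers":255},
    {"linear":[-0.062,-0.067,0.158],"delta_rot":[0,0,-0.3],"fingers":255},
    {"linear":[-0.07,-0.076,0.178],"delta_rot":[0,0,-0.3],"fingers":255},
    {"linear":[-0.075,-0.081,0.19],"delta_rot":[0,0,-0.3],"fingers":255},
    {"linear":[-0.075,-0.081,0.19],"delta_rot":[0,0,-0.3],"fingers":255}
  ]
}}

```text
time: 2.6
tool_pos: [0.4442, 0.1017, 0.0583]
tool_rot: [0.0, 0.999, 0.042, -0.002]
contact_force: [0.2, 0.4, 1.5]
gripper_width: -0.001
```

```bash
python3 -c "
from h import *
go(-.108,.089,.0125)
im=eyes.grab_frame('wrist');cv2.imwrite('pics/w2.png',im[:,:,::-1])"
```

```text
bed now [-0.1105  0.0862]
pos [0.4442 0.1017 0.0583] t 2.6 F [0.2 0.4 1.5]
lin [ 0.0026 -0.0028  0.0458] rot [ 0.01  0.24 -0.24] yaw now 4.86
```

View pics/w2.png

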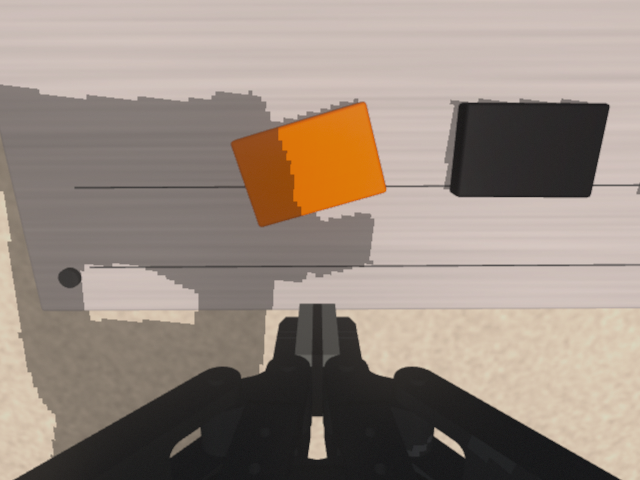

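The fingertips are clear of the orange blank (centre about (308,165)) and lined up behind it. I'll go down now.

Emit:
{"fn": "apply_moves", "kwargs": {
  "commands": [
    {"linear":[0,0,0.012],"delta_rot":[0,0,0],"fingers":255},
    {"linear":[0,0,0.024],"delta_rot":[0,0,0],"fingers":255},
    {"linear":[0,0,0.034],"delta_rot":[0,0,0],"fingers":255},
    {"linear":[0,0,0.041],"delta_rot":[0,0,0],"fingers":255},
    {"linear":[0,0,0.045],"delta_rot":[0,0,0],"fingers":255},
    {"linear":[0,0,0.047],"delta_rot":[0,0,0],"fingers":255},
    {"linear":[0,0,0.047],"delta_rot":[0,0,0],"fingers":255},
    {"linear":[0,0,0.047],"delta_rot":[0,0,0],"fingers":255}
  ]
}}

```text
time: 3.45
tool_pos: [0.4467, 0.1021, 0.0136]
tool_rot: [-0.0, 0.999, 0.042, 0.0]
contact_force: [-0.5, -0.6, 1.0]
gripper_width: 0.004
```

```bash
python3 -c "
from h import *
go(0.0,.089,.013)"
```

```text
bed now [-0.108   0.0864]
pos [0.4467 0.1021 0.0136] t 3.45 F [-0.5 -0.6  1. ]
lin [ 0.108  -0.0031  0.0007] rot [ 0.   -0.04 -0.24] yaw now 4.86
```

Emit:
{"fn": "apply_moves", "kwargs": {
  "commands": [
    {"linear":[0.008,-0.001,0.0],"delta_rot":[0,0,-0.2],"fingers":255},
    {"linear":[0.018,-0.002,0.0],"delta_rot":[0,0,-0.2],"fingers":255},
    {"linear":[0.028,-0.003,0.0],"delta_rot":[0,0,-0.2],"fingers":255},
    {"linear":[0.038,-0.003,0.0],"delta_rot":[0,0,-0.2],"fingers":255},
    {"linear":[0.048,-0.003,0.0],"delta_rot":[0,0,-0.2],"fingers":255},
    {"linear":[0.058,-0.003,0.0],"delta_rot":[0,0,-0.2],"fingers":255},
    {"linear":[0.068,-0.003,0.0],"delta_rot":[0,0,-0.2],"fingers":255},
    {"linear":[0.074,-0.003,0.0],"delta_rot":[0,0,-0.2],"fingers":255}
  ]
}}

```text
time: 4.25
tool_pos: [0.5209, 0.1113, 0.0134]
tool_rot: [-0.0, 0.999, 0.044, 0.0]
contact_force: [0.0, 0.1, 0.3]
gripper_width: 0.003
```

```bash
python3 -c "
from h import *
go(0.020,.089,.013)
im=eyes.grab_frame('wrist');cv2.imwrite('pics/w3.png',im[:,:,::-1])"
```

```text
bed now [-0.0332  0.0889]
pos [0.5209 0.1113 0.0134] t 4.25 F [0.  0.1 0.3]
lin [ 0.0532 -0.0001  0.0004] rot [-0.   -0.02 -0.06] yaw now 5.04
```

View pics/w3.png

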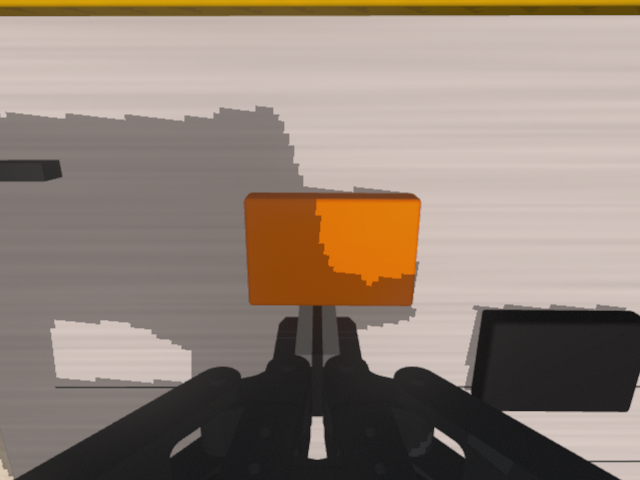

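The blank, at about (332,250), is now square to the rail and flat on the finger face. I'll keep pushing to the rail.

Emit:
{"fn": "apply_moves", "kwargs": {
  "commands": [
    {"linear":[0.008,0.0,0.0],"delta_rot":[0,0,0],"fingers":255},
    {"linear":[0.018,0.0,0.0],"delta_rot":[0,0,0],"fingers":255},
    {"linear":[0.028,0.0,0.0],"delta_rot":[0,0,0],"fingers":255},
    {"linear":[0.036,0.0,0.0],"delta_rot":[0,0,0],"fingers":255},
    {"linear":[0.042,0.0,0.0],"delta_rot":[0,0,0],"fingers":255},
    {"linear":[0.047,0.0,0.0],"delta_rot":[0,0,0],"fingers":255},
    {"linear":[0.05,0.0,0.0],"delta_rot":[0,0,0],"fingers":255},
    {"linear":[0.052,0.0,0.0],"delta_rot":[0,0,0],"fingers":255}
  ]
}}

```text
time: 5.1
tool_pos: [0.5717, 0.1159, 0.0132]
tool_rot: [-0.0, 0.999, 0.044, -0.0]
contact_force: [0.4, -0.6, -0.1]
gripper_width: 0.004
```

```bash
python3 -c "
from h import *
go(0.024,.089,.013)
im=eyes.grab_frame('wrist');cv2.imwrite('pics/w4.png',im[:,:,::-1])"
```

```text
bed now [0.0178 0.089 ]
pos [0.5717 0.1159 0.0132] t 5.1 F [ 0.4 -0.6 -0.1]
lin [ 0.0062 -0.      0.0002] rot [-0.    0.02 -0.05] yaw now 5.05
```

View pics/w4.png

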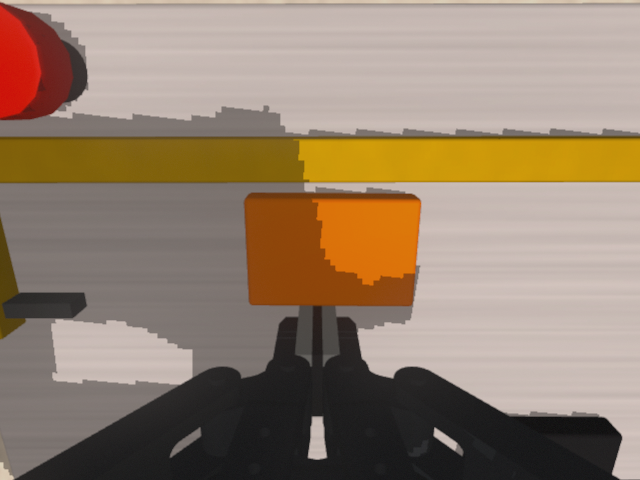

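The gap to the rail is about 11 px (rail edge v≈182, blank v≈193), or roughly 4 mm. I'll close it slowly.

Emit:
{"fn": "apply_moves", "kwargs": {
  "commands": [
    {"linear":[0.001,0.0,0.0],"delta_rot":[0,0,0],"fingers":255},
    {"linear":[0.002,0.0,0.0],"delta_rot":[0,0,0],"fingers":255},
    {"linear":[0.003,0.0,0.0],"delta_rot":[0,0,0],"fingers":255},
    {"linear":[0.0035,0.0,0.0],"delta_rot":[0,0,0],"fingers":255},
    {"linear":[0.004,0.0,0.0],"delta_rot":[0,0,0],"fingers":255},
    {"linear":[0.0045,0.0,0.0],"delta_rot":[0,0,0],"fingers":255},
    {"linear":[0.0045,0.0,0.0],"delta_rot":[0,0,0],"fingers":255},
    {"linear":[0.0045,0.0,0.0],"delta_rot":[0,0,0],"fingers":255}
  ]
}}

```text
time: 5.95
tool_pos: [0.5761, 0.1162, 0.0133]
tool_rot: [-0.0, 0.999, 0.044, 0.0]
contact_force: [-0.6, 0.0, -0.4]
gripper_width: -0.001
```

```bash
python3 -c "
from h import *
go(0.024,.089,.013)
im=eyes.grab_frame('wrist');cv2.imwrite('pics/w5.png',cv2.resize(im[100:320,180:480,::-1],None,fx=2.5,fy=2.5))"
```

```text
bed now [0.0222 0.089 ]
pos [0.5761 0.1162 0.0133] t 5.95 F [-0.6  0.  -0.4]
lin [ 0.0018 -0.      0.0003] rot [-0.   -0.01 -0.05] yaw now 5.05
```

View pics/w5.png

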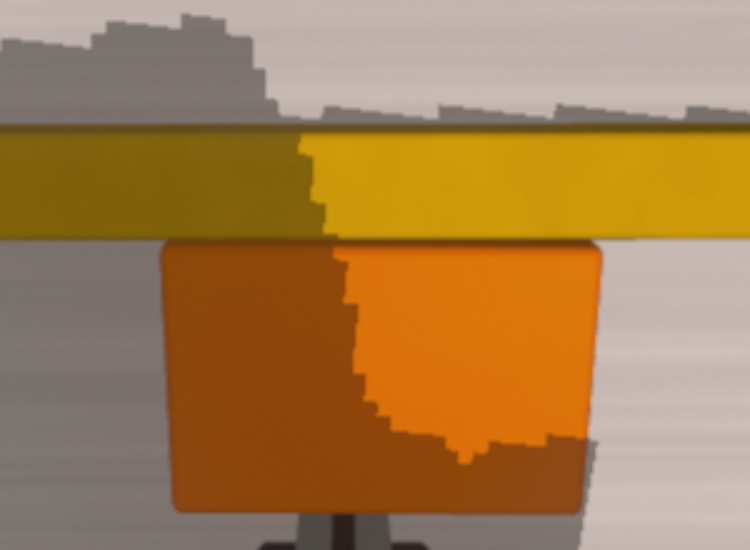

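Emit:
{"fn": "apply_moves", "kwargs": {
  "commands": [
    {"linear":[0.0004,0.0,0.0],"delta_rot":[0,0,0],"fingers":255},
    {"linear":[0.0008,0.0,0.0],"delta_rot":[0,0,0],"fingers":255},
    {"linear":[0.0012,0.0,0.0],"delta_rot":[0,0,0],"fingers":255},
    {"linear":[0.0016,0.0,0.0],"delta_rot":[0,0,0],"fingers":255},
    {"linear":[0.002,0.0,0.0],"delta_rot":[0,0,0],"fingers":255},
    {"linear":[0.002,0.0,0.0],"delta_rot":[0,0,0],"fingers":255},
    {"linear":[0.002,0.0,0.0],"delta_rot":[0,0,0],"fingers":255},
    {"linear":[0.002,0.0,0.0],"delta_rot":[0,0,0],"fingers":255}
  ]
}}

```text
time: 6.8
tool_pos: [0.5773, 0.1163, 0.0132]
tool_rot: [0.0, 0.999, 0.044, -0.001]
contact_force: [-4.6, 0.1, 4.2]
gripper_width: 0.004
```

```bash
python3 -c "
from h import *
go(0.024,.089,.013)"
```

```text
bed now [0.0234 0.0889]
pos [0.5773 0.1163 0.0132] t 6.8 F [-4.6  0.1  4.2]
lin [ 0.0006 -0.0001  0.0002] rot [ 0.01  0.12 -0.05] yaw now 5.05
```

The blank is flush at the rail: about 4.6 N contact and a straight closed edge in the picture. Next I back off and move round to its +y end.

Emit:
{"fn": "apply_moves", "kwargs": {
  "commands": [
    {"linear":[-0.004,0.0,0.0],"delta_rot":[0,0,0],"fingers":255},
    {"linear":[-0.012,0.0,0.0],"delta_rot":[0,0,0],"fingers":255},
    {"linear":[-0.02,0.0,-0.01],"delta_rot":[0,0,0],"fingers":255},
    {"linear":[-0.024,0.0,-0.04],"delta_rot":[0,0,0],"fingers":255},
    {"linear":[-0.02,0.0,-0.08],"delta_rot":[0,0,0],"fingers":255},
    {"linear":[-0.01,-0.02,-0.11],"delta_rot":[0,0,0],"fingers":255},
    {"linear":[-0.01,-0.02,-0.12],"delta_rot":[0,0,0],"fingers":255},
    {"linear":[-0.01,-0.02,-0.12],"delta_rot":[0,0,0],"fingers":255}
  ]
}}

```text
time: 7.6
tool_pos: [0.5673, 0.1356, 0.1352]
tool_rot: [0.0, 0.999, 0.045, 0.002]
contact_force: [0.0, -0.6, -0.8]
gripper_width: 0.002
```

```bash
python3 -c "
from h import *
go(0.055,.145,.06)
s=state();k=pose('wrist',s)
im=eyes.grab_frame('wrist');cv2.imwrite('pics/w6.png',im[:,:,::-1])
c=blobs(masks(im)['orange'],100)[0];W=w2b(cast(c[:,0],.02,k)).astype(np.float32);r=cv2.minAreaRect(W);print(r,cv2.boxPoints(r).round(4).tolist())
"
```

```text
bed now [0.0152 0.1091]
pos [0.5673 0.1356 0.1352] t 7.6 F [ 0.  -0.6 -0.8]
lin [ 0.0395 -0.036   0.0753] rot [ 0.01 -0.23  0.  ] yaw now 5.1
((0.05491353198885918, 0.08419054746627808), (0.03854452446103096, 0.05888652428984642), 0.01327847596257925) [[0.035599999129772186, 0.1136000007390976], [0.035599999129772186, 0.05469999834895134], [0.07419999688863754, 0.05480000004172325], [0.07419999688863754, 0.1136000007390976]]
```

View pics/w6.png

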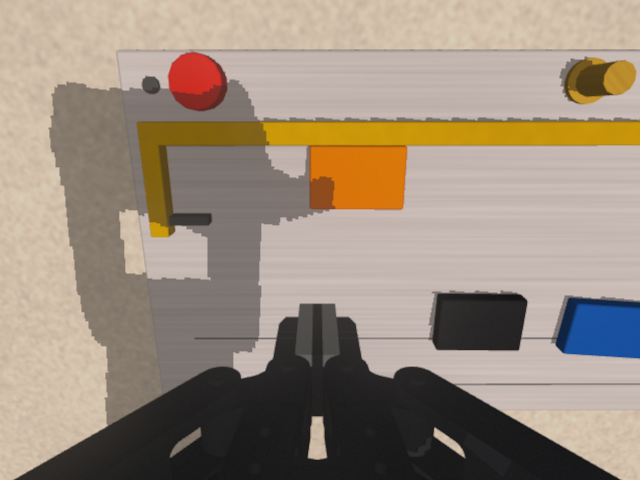

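The orange blank's top face spans (309,146) to (406,209), its edge along the rail. In the bed frame its centre is (55, 84) mm and its yaw about 0°. I'll go down beside its +y end.

Emit:
{"fn": "apply_moves", "kwargs": {
  "commands": [
    {"linear":[0.013,-0.01,0.01],"delta_rot":[0,0,0],"fingers":255},
    {"linear":[0.026,-0.02,0.03],"delta_rot":[0,0,0],"fingers":255},
    {"linear":[0.039,-0.029,0.05],"delta_rot":[0,0,0],"fingers":255},
    {"linear":[0.039,-0.029,0.075],"delta_rot":[0,0,0],"fingers":255},
    {"linear":[0.039,-0.029,0.1],"delta_rot":[0,0,0],"fingers":255},
    {"linear":[0.039,-0.029,0.115],"delta_rot":[0,0,0],"fingers":255},
    {"linear":[0.039,-0.029,0.121],"delta_rot":[0,0,0],"fingers":255},
    {"linear":[0.039,-0.029,0.121],"delta_rot":[0,0,0],"fingers":255}
  ]
}}

```text
time: 8.45
tool_pos: [0.6014, 0.1672, 0.0108]
tool_rot: [0.0, 0.999, 0.044, -0.001]
contact_force: [0.8, -0.3, 0.4]
gripper_width: -0.002
```

```bash
python3 -c "
from h import *
go(0.055,-.13,.013)"
```

```text
bed now [0.052  0.1375]
pos [0.6014 0.1672 0.0108] t 8.45 F [ 0.8 -0.3  0.4]
lin [ 0.0033  0.2675 -0.0021] rot [ 0.02  0.16 -0.07] yaw now 5.03
```

Emit:
{"fn": "apply_moves", "kwargs": {
  "commands": [
    {"linear":[0.001,0.006,-0.001],"delta_rot":[0,0,0],"fingers":255},
    {"linear":[0.002,0.014,-0.002],"delta_rot":[0,0,0],"fingers":255},
    {"linear":[0.002,0.024,-0.002],"delta_rot":[0,0,0],"fingers":255},
    {"linear":[0.0025,0.035,-0.002],"delta_rot":[0,0,0],"fingers":255},
    {"linear":[0.003,0.046,-0.002],"delta_rot":[0,0,0],"fingers":255},
    {"linear":[0.0035,0.057,-0.002],"delta_rot":[0,0,0],"fingers":255},
    {"linear":[0.004,0.068,-0.002],"delta_rot":[0,0,0],"fingers":255},
    {"linear":[0.0045,0.076,-0.002],"delta_rot":[0,0,0],"fingers":255}
  ]
}}

```text
time: 9.25
tool_pos: [0.6137, 0.0913, 0.0141]
tool_rot: [-0.0, 0.999, 0.044, -0.0]
contact_force: [-0.3, 0.3, 0.1]
gripper_width: -0.005
```

```bash
python3 -c "
from h import *
go(0.057,-.13,.013)
im=eyes.grab_frame('wrist');cv2.imwrite('pics/w7.png',im[:,:,::-1])"
```

```text
bed now [0.0575 0.0608]
pos [0.6137 0.0913 0.0141] t 9.25 F [-0.3  0.3  0.1]
lin [-0.0002  0.1908  0.0011] rot [-0.    0.03 -0.08] yaw now 5.02
```

View pics/w7.png

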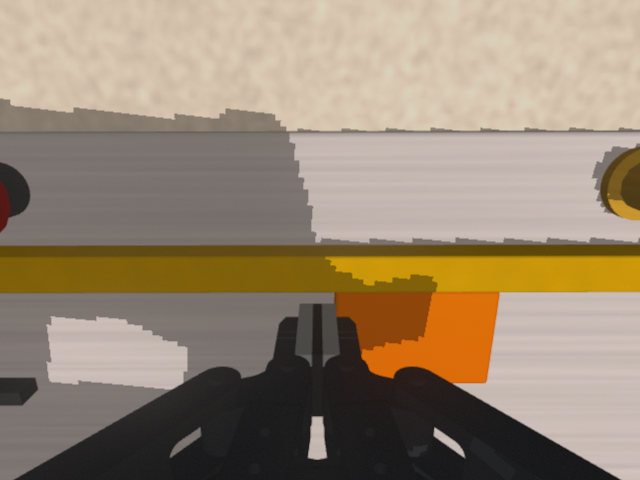

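The blank is still against the rail; its visible edge is straight, ending near (498,293). I'll carry on sliding.

Emit:
{"fn": "apply_moves", "kwargs": {
  "commands": [
    {"linear":[0.0,0.008,0.0],"delta_rot":[0,0,0],"fingers":255},
    {"linear":[0.0,0.019,0.0],"delta_rot":[0,0,0],"fingers":255},
    {"linear":[0.0,0.031,0.001],"delta_rot":[0,0,0],"fingers":255},
    {"linear":[0.0005,0.043,0.001],"delta_rot":[0,0,0],"fingers":255},
    {"linear":[0.0005,0.055,0.001],"delta_rot":[0,0,0],"fingers":255},
    {"linear":[0.0005,0.067,0.001],"delta_rot":[0,0,0],"fingers":255},
    {"linear":[0.001,0.079,0.001],"delta_rot":[0,0,0],"fingers":255},
    {"linear":[0.001,0.09,0.001],"delta_rot":[0,0,0],"fingers":255}
  ]
}}

```text
time: 10.1
tool_pos: [0.622, 0.0029, 0.0135]
tool_rot: [-0.001, 0.999, 0.044, -0.001]
contact_force: [-3.8, 5.7, 5.4]
gripper_width: -0.006
```

Emit:
{"fn": "apply_moves", "kwargs": {
  "commands": [
    {"linear":[0.0,0.01,0.0],"delta_rot":[0,0,0],"fingers":255},
    {"linear":[0.0,0.02,0.0],"delta_rot":[0,0,0],"fingers":255},
    {"linear":[0.0,0.03,0.0],"delta_rot":[0,0,0],"fingers":255},
    {"linear":[0.0,0.04,0.0],"delta_rot":[0,0,0],"fingers":255},
    {"linear":[0.0,0.05,0.0],"delta_rot":[0,0,0],"fingers":255},
    {"linear":[0.0,0.058,0.0],"delta_rot":[0,0,0],"fingers":255},
    {"linear":[0.0,0.064,0.0],"delta_rot":[0,0,0],"fingers":255},
    {"linear":[0.0,0.068,0.0],"delta_rot":[0,0,0],"fingers":255}
  ]
}}

```text
time: 10.9
tool_pos: [0.6281, -0.065, 0.0135]
tool_rot: [-0.001, 0.999, 0.044, -0.001]
contact_force: [-3.7, 5.8, 5.4]
gripper_width: -0.004
```

```bash
python3 -c "
from h import *
go(0.057,-.1375,.013)
im=eyes.grab_frame('wrist');cv2.imwrite('pics/w8.png',im[:,:,::-1])"
```

```text
bed now [ 0.0579 -0.0962]
pos [ 0.6281 -0.065   0.0135] t 10.9 F [-3.7  5.8  5.4]
lin [-0.0008  0.0413  0.0005] rot [-0.1   0.09 -0.08] yaw now 5.02
```

View pics/w8.png

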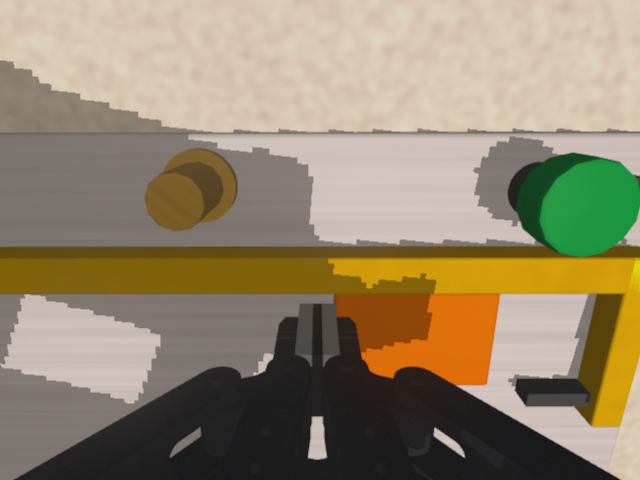

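The blank is in line with the pocket. Its lower edge is at v≈384, against the lip's top inner edge at v≈393 (its inner face fills 378–393), so it clears. I'll go in slowly.

Emit:
{"fn": "apply_moves", "kwargs": {
  "commands": [
    {"linear":[-0.0005,0.004,0.0],"delta_rot":[0,0,0],"fingers":255},
    {"linear":[-0.0005,0.009,0.0],"delta_rot":[0,0,0],"fingers":255},
    {"linear":[-0.0005,0.014,0.0],"delta_rot":[0,0,0],"fingers":255},
    {"linear":[-0.0005,0.019,0.0],"delta_rot":[0,0,0],"fingers":255},
    {"linear":[-0.0005,0.024,0.0],"delta_rot":[0,0,0],"fingers":255},
    {"linear":[-0.0005,0.028,0.0],"delta_rot":[0,0,0],"fingers":255},
    {"linear":[-0.0005,0.031,0.0],"delta_rot":[0,0,0],"fingers":255},
    {"linear":[-0.0005,0.033,0.0],"delta_rot":[0,0,0],"fingers":255}
  ]
}}

```text
time: 11.75
tool_pos: [0.6311, -0.098, 0.0135]
tool_rot: [-0.0, 0.999, 0.044, -0.0]
contact_force: [-3.2, 5.5, 4.8]
gripper_width: -0.002
```

```bash
python3 -c "
from h import *
go(0.057,-.1375,.013)
im=eyes.grab_frame('wrist');cv2.imwrite('pics/w9.png',im[:,:,::-1])"
```

```text
bed now [ 0.0579 -0.1293]
pos [ 0.6311 -0.098   0.0135] t 11.75 F [-3.2  5.5  4.8]
lin [-0.0009  0.0082  0.0005] rot [-0.04  0.02 -0.07] yaw now 5.03
```

View pics/w9.png

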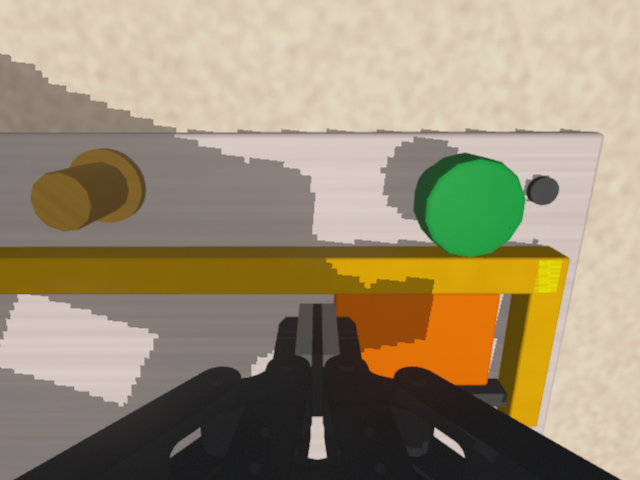

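The blank is entering the pocket, with its right edge at u≈498 and the stop's inner face around u≈500–515. I'll creep home and watch the force.

Emit:
{"fn": "apply_moves", "kwargs": {
  "commands": [
    {"linear":[0.0,0.0015,0.0],"delta_rot":[0,0,0],"fingers":255},
    {"linear":[0.0,0.003,0.0],"delta_rot":[0,0,0],"fingers":255},
    {"linear":[0.0,0.0045,0.0],"delta_rot":[0,0,0],"fingers":255},
    {"linear":[0.0,0.0055,0.0],"delta_rot":[0,0,0],"fingers":255},
    {"linear":[0.0,0.0063,0.0],"delta_rot":[0,0,0],"fingers":255},
    {"linear":[0.0,0.007,0.0],"delta_rot":[0,0,0],"fingers":255},
    {"linear":[0.0,0.0075,0.0],"delta_rot":[0,0,0],"fingers":255},
    {"linear":[0.0,0.0075,0.0],"delta_rot":[0,0,0],"fingers":255}
  ]
}}

```text
time: 12.6
tool_pos: [0.6317, -0.1053, 0.0135]
tool_rot: [-0.0, 0.999, 0.044, -0.0]
contact_force: [-1.9, 4.2, 5.5]
gripper_width: -0.003
```

Emit:
{"fn": "apply_moves", "kwargs": {
  "commands": [
    {"linear":[0.0,0.0004,0.0],"delta_rot":[0,0,0],"fingers":255},
    {"linear":[0.0,0.0008,0.0],"delta_rot":[0,0,0],"fingers":255},
    {"linear":[0.0,0.0012,0.0],"delta_rot":[0,0,0],"fingers":255},
    {"linear":[0.0,0.0015,0.0],"delta_rot":[0,0,0],"fingers":255},
    {"linear":[0.0,0.0018,0.0],"delta_rot":[0,0,0],"fingers":255},
    {"linear":[0.0,0.002,0.0],"delta_rot":[0,0,0],"fingers":255},
    {"linear":[0.0,0.002,0.0],"delta_rot":[0,0,0],"fingers":255},
    {"linear":[0.0,0.002,0.0],"delta_rot":[0,0,0],"fingers":255}
  ]
}}

```text
time: 13.4
tool_pos: [0.6319, -0.1072, 0.0135]
tool_rot: [-0.0, 0.999, 0.044, -0.0]
contact_force: [-2.0, 5.1, 5.1]
gripper_width: 0.002
```

```bash
python3 -c "
from h import *
go(0.057,-.1375,.013)
im=eyes.grab_frame('wrist');cv2.imwrite('pics/w10.png',im[:,:,::-1])"
```

```text
bed now [ 0.0579 -0.1385]
pos [ 0.6319 -0.1072  0.0135] t 13.4 F [-2.   5.1  5.1]
lin [-0.0009 -0.001   0.0005] rot [-0.04  0.02 -0.05] yaw now 5.05
```

View pics/w10.png

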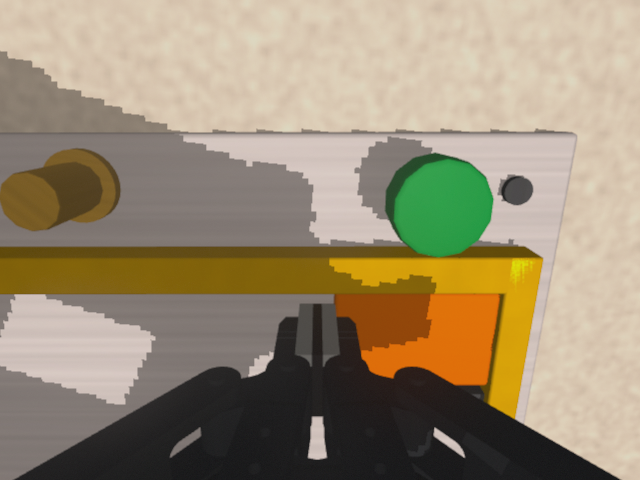

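It is almost home, with only a small gap left and no rise in force yet.

Emit:
{"fn": "apply_moves", "kwargs": {
  "commands": [
    {"linear":[0.0,0.0003,0.0],"delta_rot":[0,0,0],"fingers":255},
    {"linear":[0.0,0.0006,0.0],"delta_rot":[0,0,0],"fingers":255},
    {"linear":[0.0,0.0009,0.0],"delta_rot":[0,0,0],"fingers":255},
    {"linear":[0.0,0.0012,0.0],"delta_rot":[0,0,0],"fingers":255},
    {"linear":[0.0,0.0015,0.0],"delta_rot":[0,0,0],"fingers":255},
    {"linear":[0.0,0.0015,0.0],"delta_rot":[0,0,0],"fingers":255},
    {"linear":[0.0,0.0015,0.0],"delta_rot":[0,0,0],"fingers":255},
    {"linear":[0.0,0.0015,0.0],"delta_rot":[0,0,0],"fingers":255}
  ]
}}

```text
time: 14.25
tool_pos: [0.6319, -0.1073, 0.0135]
tool_rot: [-0.002, 0.999, 0.044, -0.0]
contact_force: [-3.8, 8.0, 6.9]
gripper_width: 0.003
```

The finger has stopped (0.1 mm of travel for a 1.5 mm command) and the force rose to 8 N: it is against the end stop. I'll back off and look.

Emit:
{"fn": "apply_moves", "kwargs": {
  "commands": [
    {"linear":[-0.001,-0.003,0.0],"delta_rot":[0,0,0],"fingers":255},
    {"linear":[-0.003,-0.01,0.0],"delta_rot":[0,0,0],"fingers":255},
    {"linear":[-0.004,-0.02,0.0],"delta_rot":[0,0,0],"fingers":255},
    {"linear":[-0.005,-0.025,-0.02],"delta_rot":[0,0,0],"fingers":255},
    {"linear":[-0.02,-0.02,-0.06],"delta_rot":[0,0,0],"fingers":255},
    {"linear":[-0.04,0.0,-0.1],"delta_rot":[0,0,0],"fingers":255},
    {"linear":[-0.05,0.02,-0.12],"delta_rot":[0,0,0],"fingers":255},
    {"linear":[-0.05,0.03,-0.12],"delta_rot":[0,0,0],"fingers":255}
  ]
}}

```text
time: 15.05
tool_pos: [0.5864, -0.1448, 0.1377]
tool_rot: [0.002, 0.999, 0.044, 0.003]
contact_force: [1.5, 0.1, -0.7]
gripper_width: 0.001
```

```bash
python3 -c "
from h import *
eyes.grab_frame('top')
go(0.02,-.16,.013)
s=state();k=pose('wrist',s)
im=eyes.grab_frame('wrist');cv2.imwrite('pics/w11.png',im[:,:,::-1])
c=blobs(masks(im)['orange'],100)[0];W=w2b(cast(c[:,0],.02,k)).astype(np.float32);r=cv2.minAreaRect(W);print(r,cv2.boxPoints(r).round(4).tolist())
x,y,w,h=cv2.boundingRect(c);print(x,y,w,h)
cv2.imwrite('pics/w11c.png',cv2.resize(im[y-30:y+h+30,x-30:x+w+40,::-1],None,fx=4,fy=4))
"
```

```text
bed now [ 0.0085 -0.1724]
pos [ 0.5857 -0.1453  0.1352] t 15.1 F [-0.6 -1.5 -0.5]
lin [ 0.011  -0.0128  0.1222] rot [ 0.17 -0.2  -0.15] yaw now 4.95
((0.05525842308998108, -0.17496515810489655), (0.05953574180603027, 0.038521453738212585), 89.85072326660156) [[0.03590000048279762, -0.20469999313354492], [0.07440000027418137, -0.20479999482631683], [0.07460000365972519, -0.1451999992132187], [0.03610000014305115, -0.14509999752044678]]
272 134 98 64
```

View pics/w11c.png

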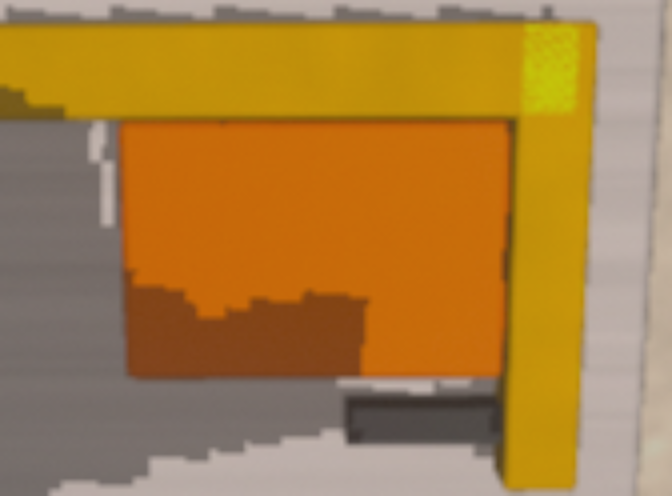

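The blank measures centre (55.3, -175.0) mm with yaw within about 0.15°, so it looks home. There is time for a gentle seating press on each face to be sure, starting with the rail side, on the part of the long edge the lip does not cover.

Emit:
{"fn": "apply_moves", "kwargs": {
  "commands": [
    {"linear":[-0.004,-0.005,0.025],"delta_rot":[0,0,0],"fingers":255},
    {"linear":[-0.009,-0.011,0.055],"delta_rot":[0,0,0],"fingers":255},
    {"linear":[-0.009,-0.011,0.085],"delta_rot":[0,0,0],"fingers":255},
    {"linear":[-0.009,-0.011,0.105],"delta_rot":[0,0,0],"fingers":255},
    {"linear":[-0.009,-0.011,0.115],"delta_rot":[0,0,0],"fingers":255},
    {"linear":[-0.009,-0.011,0.119],"delta_rot":[0,0,0],"fingers":255},
    {"linear":[-0.009,-0.011,0.121],"delta_rot":[0,0,0],"fingers":255},
    {"linear":[-0.009,-0.011,0.121],"delta_rot":[0,0,0],"fingers":255}
  ]
}}

```text
time: 15.95
tool_pos: [0.5756, -0.1329, 0.0129]
tool_rot: [0.0, 0.999, 0.044, 0.001]
contact_force: [0.2, 0.4, 0.5]
gripper_width: -0.003
```

```bash
python3 -c "
from h import *
go(0.0235,-.163,.0135)"
```

```text
bed now [-0.0004 -0.1591]
pos [ 0.5756 -0.1329  0.0129] t 15.95 F [0.2 0.4 0.5]
lin [ 0.0239  0.0039 -0.0005] rot [ 0.03 -0.06 -0.04] yaw now 5.06
```

Emit:
{"fn": "apply_moves", "kwargs": {
  "commands": [
    {"linear":[0.006,0.002,0.0],"delta_rot":[0,0,0],"fingers":255},
    {"linear":[0.012,0.004,0.0],"delta_rot":[0,0,0],"fingers":255},
    {"linear":[0.017,0.004,0.0],"delta_rot":[0,0,0],"fingers":255},
    {"linear":[0.02,0.004,0.0],"delta_rot":[0,0,0],"fingers":255},
    {"linear":[0.022,0.004,0.0],"delta_rot":[0,0,0],"fingers":255},
    {"linear":[0.0235,0.004,0.0],"delta_rot":[0,0,0],"fingers":255},
    {"linear":[0.0245,0.004,0.0],"delta_rot":[0,0,0],"fingers":255},
    {"linear":[0.025,0.004,0.0],"delta_rot":[0,0,0],"fingers":255}
  ]
}}

```text
time: 16.75
tool_pos: [0.5999, -0.1345, 0.0122]
tool_rot: [-0.0, 0.999, 0.044, -0.001]
contact_force: [-2.3, -0.9, 1.6]
gripper_width: -0.002
```

```bash
python3 -c "
from h import *
go(0.0235,-.163,.0135)"
```

```text
bed now [ 0.0236 -0.1629]
pos [ 0.5999 -0.1345  0.0122] t 16.75 F [-2.3 -0.9  1.6]
lin [-0.0001  0.0001 -0.0013] rot [-0.01  0.06 -0.04] yaw now 5.06
```

The rail contact came at the same finger position as before (x = 23.6 mm against 23.4 mm), so that edge is flush. Now a second press towards the end stop.

Emit:
{"fn": "apply_moves", "kwargs": {
  "commands": [
    {"linear":[-0.004,0.0,0.0],"delta_rot":[0,0,0],"fingers":255},
    {"linear":[-0.015,0.0,0.0],"delta_rot":[0,0,0],"fingers":255},
    {"linear":[-0.02,-0.01,-0.02],"delta_rot":[0,0,0],"fingers":255},
    {"linear":[-0.01,-0.035,-0.03],"delta_rot":[0,0,0],"fingers":255},
    {"linear":[0.015,-0.043,-0.03],"delta_rot":[0,0,0],"fingers":255},
    {"linear":[0.032,-0.043,-0.02],"delta_rot":[0,0,0],"fingers":255},
    {"linear":[0.032,-0.043,-0.005],"delta_rot":[0,0,0],"fingers":255},
    {"linear":[0.032,-0.043,-0.001],"delta_rot":[0,0,0],"fingers":255}
  ]
}}

```text
time: 17.55
tool_pos: [0.6257, -0.0886, 0.0105]
tool_rot: [-0.001, 0.999, 0.044, -0.002]
contact_force: [-0.6, -0.9, -0.6]
gripper_width: 0.003
```

```bash
python3 -c "
from h import *
go(0.055,-.1385,.0135)"
```

```text
bed now [ 0.0534 -0.1195]
pos [ 0.6257 -0.0886  0.0105] t 17.55 F [-0.6 -0.9 -0.6]
lin [ 0.0016  0.019  -0.003 ] rot [-0.09  0.28 -0.05] yaw now 5.05
```

Emit:
{"fn": "apply_moves", "kwargs": {
  "commands": [
    {"linear":[0.0,0.004,0.0],"delta_rot":[0,0,0],"fingers":255},
    {"linear":[0.0,0.009,-0.001],"delta_rot":[0,0,0],"fingers":255},
    {"linear":[0.0,0.013,-0.001],"delta_rot":[0,0,0],"fingers":255},
    {"linear":[0.0,0.016,-0.001],"delta_rot":[0,0,0],"fingers":255},
    {"linear":[0.0,0.018,-0.001],"delta_rot":[0,0,0],"fingers":255},
    {"linear":[0.0,0.0195,-0.001],"delta_rot":[0,0,0],"fingers":255},
    {"linear":[0.0,0.0205,-0.001],"delta_rot":[0,0,0],"fingers":255},
    {"linear":[0.0,0.021,-0.001],"delta_rot":[0,0,0],"fingers":255}
  ]
}}

```text
time: 18.35
tool_pos: [0.6302, -0.1075, 0.0149]
tool_rot: [-0.002, 0.999, 0.044, -0.0]
contact_force: [-1.8, 9.4, 4.6]
gripper_width: 0.004
```

```bash
python3 -c "
from h import *
go(0.055,-.1385,.0135)"
```

```text
bed now [ 0.0562 -0.1387]
pos [ 0.6302 -0.1075  0.0149] t 18.35 F [-1.8  9.4  4.6]
lin [-0.0012 -0.0001  0.0014] rot [-0.28  0.01 -0.06] yaw now 5.04
```

The finger stopped at the same place (-138.7 mm) with 9.4 N, so the blank is fully home. I'll retreat and take the last look.

Emit:
{"fn": "apply_moves", "kwargs": {
  "commands": [
    {"linear":[0.0,-0.003,0.0],"delta_rot":[0,0,0],"fingers":255},
    {"linear":[-0.002,-0.01,0.0],"delta_rot":[0,0,0],"fingers":255},
    {"linear":[-0.003,-0.02,0.0],"delta_rot":[0,0,0],"fingers":255},
    {"linear":[-0.005,-0.025,-0.02],"delta_rot":[0,0,0],"fingers":255},
    {"linear":[-0.02,-0.02,-0.06],"delta_rot":[0,0,0],"fingers":255},
    {"linear":[-0.04,-0.01,-0.1],"delta_rot":[0,0,0],"fingers":255},
    {"linear":[-0.05,-0.01,-0.13],"delta_rot":[0,0,0],"fingers":255},
    {"linear":[-0.05,-0.01,-0.14],"delta_rot":[0,0,0],"fingers":255}
  ]
}}

```text
time: 19.15
tool_pos: [0.5806, -0.1048, 0.1586]
tool_rot: [0.001, 0.999, 0.044, 0.003]
contact_force: [1.0, 0.3, 0.3]
gripper_width: 0.001
```

Emit:
{"fn": "apply_moves", "kwargs": {
  "commands": [
    {"linear":[-0.005,-0.03,-0.02],"delta_rot":[0,0,0],"fingers":255},
    {"linear":[-0.01,-0.06,-0.04],"delta_rot":[0,0,0],"fingers":255},
    {"linear":[-0.01,-0.09,-0.07],"delta_rot":[0,0,0],"fingers":255},
    {"linear":[-0.01,-0.1,-0.09],"delta_rot":[0,0,0],"fingers":255},
    {"linear":[-0.01,-0.1,-0.1],"delta_rot":[0,0,0],"fingers":255},
    {"linear":[-0.01,-0.1,-0.1],"delta_rot":[0,0,0],"fingers":255},
    {"linear":[-0.01,-0.1,-0.1],"delta_rot":[0,0,0],"fingers":255},
    {"linear":[-0.01,-0.1,-0.1],"delta_rot":[0,0,0],"fingers":255}
  ]
}}

```text
time: 19.95
tool_pos: [0.56, -0.0062, 0.2519]
tool_rot: [-0.0, 0.999, 0.044, -0.002]
contact_force: [-0.1, 0.2, -0.1]
gripper_width: -0.003
```

```bash
python3 -c "
from h import *
s=state();k=pose('wrist',s);print(s['time'],s['tool_pos'],s['contact_force'])
im=eyes.grab_frame('wrist');cv2.imwrite('pics/w12.png',im[:,:,::-1])
c=blobs(masks(im)['orange'],100)[0];W=w2b(cast(c[:,0],.02,k)).astype(np.float32);r=cv2.minAreaRect(W);print(r)
im=eyes.grab_frame('scene');cv2.imwrite('pics/s12.png',im[:,:,::-1])
"
```

```text
19.95 [ 0.56002164 -0.00619625  0.25194111] [-0.09215111  0.1887145  -0.08651061]
((0.05503581836819649, -0.17432385683059692), (0.06008632108569145, 0.03887628763914108), 89.90384674072266)
```

View pics/w12.png

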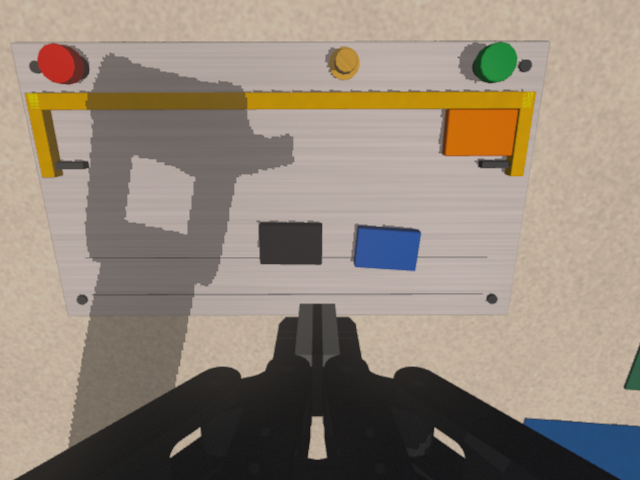

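View pics/s12.png

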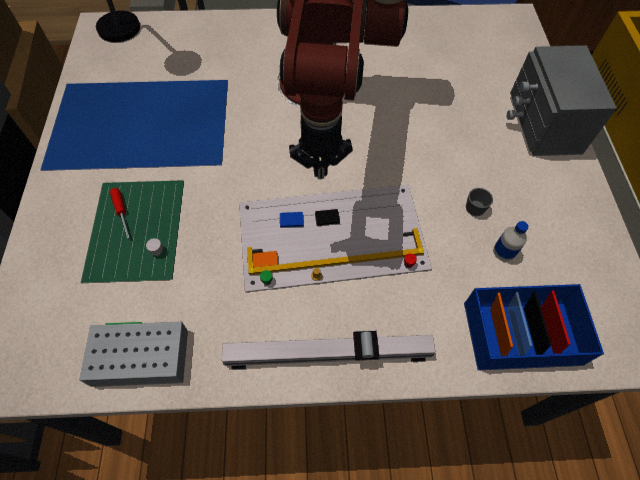

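The orange blank sits in the green-pin pocket at about (481,132) in the wrist view, against rail and end stop. The other things are where they started, and the arm is clear of everything. I'm handing in.

```bash
python3 -c "
from plant import *
print(job_done())"
```

```text
the job is handed in; nothing more can be done
None
```

I pushed the orange blank square against the open part of the rail, at bed y ≈ +84 mm. I then slid it along the rail into the right-hand pocket, the one with the green pin, and pressed it once more against the rail and the end stop. I handed in at about 20 s of the 43 s.

**Last checks:**
- **Position:** the final picture put the blank's centre at (55.0, -174.3) mm, against a target of (55, -175), with yaw about 0.1°.
- **Contact:** in the second presses the finger stopped at the same rail position as before, within 0.2 mm. At the end stop it was within about 0.2 mm, with 9.4 N.
- **Disagreement:** the last two camera readings along the rail differ by 0.7 mm (-175.0 from close up, -174.3 from higher). That is within the 2 mm calibration, so I trusted the contact check.
- **Everything else:** nothing else looked moved in the final pictures, and the gripper was well clear, with its tip at z ≈ 0.25 m.

No check failed.

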